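# Lay the settling can down to drain

### The job

Push the tall open settling can along the steel tray until its foot is against the stop, the front edge of the raised rubber-topped board, while it stays upright; then tip it over that edge so that it lies on its side on the rubber, mouth pointing away from the stop and foot end at the stop. Let it down gently, guided all the way and not dropped: work with the fingertips only, never gripping or lifting it, and leave the other things where they are.

Things in the scene. Friction and masses are not known exactly. Their poses are not given: they have to be found in the camera images.
- can: tall square metal can, silver with orange band low down and dark rims, open top, empty: 90 x 90 mm, 190 mm tall, walls 4 mm (opening 82 x 82 mm), 0.35 to 0.7 kg, centre of mass about 85 mm above its underside. Origin: centre of its underside; z towards the mouth. It starts upright on the steel tray, turned at most 0.15 rad from the rack's x, 25 to 60 mm short of the stop
- can_mouth (a point): centre of the can's mouth, in the plane of the rim, 190 mm from the can's origin along its z
- rack: fixed draining rack: steel tray 480 x 240 mm, floor 6 mm above the table (rack x -220 to 260 mm, lips 14 mm high); on it a green board with black rubber top, 240 x 240 mm, at rack x 0 to 240 mm, top 26 mm above the table. Its face at rack x = 0 is the stop. Origin: on the table below the middle of the stop face; x points from the stop over the board, the way to lay the can; z up
- stop_edge (a point): middle of the top edge of the stop, 26 mm above the table and 20 mm above the tray floor; the edge runs along rack y. The can slides on the steel (friction about 0.6) until its foot meets the stop, then tips over this edge onto the rubber (friction about 1)
- jar: small amber jar with red lid, 36 mm across, 55 mm tall, standing on the rubber board beside the place where the can will lie; origin at the centre of its underside; leave alone
- tin: small blue round tin, 38 mm across, 50 mm tall, standing on the steel tray beside the can's path; origin at the centre of its underside; leave alone
- bottle_a: green bottle, 60 mm across, 170 mm tall, beside the rack; origin at its underside; leave alone
- bottle_b: amber bottle, 60 mm across, 170 mm tall, beside the rack; origin at its underside; leave alone
- cup: white mug, 76 mm across, 80 mm tall, beside the rack; origin at its underside; leave alone
- wrench: steel wrench lying on the table to the right; origin at its middle; leave alone
- brush: brush lying on the table to the left; origin at its middle; leave alone

How it is judged (in metres and radians):
On the way:
1. the can, still upright, stands with its foot against the stop (x of can in the frame of rack above -0.054 m and angle between can's own z axis and vertical below 0.15 rad and height (world z) of can below 0.03 m), for 0.1 s.
At the end, for the whole second after the job is handed in: The can lies at rest flat on one side on the rubber board (axis level within 0.1 rad, along the rack's x within 0.25 rad), mouth pointing away from the stop, its foot end within 25 mm past to 80 mm short of the stop edge and within 70 mm of the board's middle line (angle between can's own z axis and vertical between 1.47 and 1.67 rad and angle between the z axis of can and the x axis of rack, either way round below 0.25 rad and x of can_mouth in the frame of rack between 0.09 and 0.215 m and x of can in the frame of rack between -0.08 and 0.025 m and y of can in the frame of rack between -0.07 and 0.07 m and height (world z) of can between 0.06 and 0.082 m and linear speed of can below 0.02 m/s and angular speed of can below 0.1 rad/s); the robot touches nothing.
It fails at once if the tilted can turned faster than 3 rad/s: dropped or knocked over instead of let down gently (angle between can's own z axis and vertical above 0.3 rad and angular speed of can above 3 rad/s).
It fails at once if the can was lifted or carried (height (world z) of can above 0.105 m or (angle between can's own z axis and vertical below 0.3 rad and height (world z) of can above 0.035 m)).
It fails at once if the can was gripped or shoved hard (more than 30 N from the fingers) (contact force between the fingers and can above 30 N).
It fails at once if another thing was moved by more than 25 mm or knocked over (distance of any of jar, tin, bottle_a, bottle_b, cup, wrench, brush from where it was at the start of the episode above 0.025 m or angle between any of jar, tin, bottle_a, bottle_b, cup's own z axis and vertical above 0.5 rad).
It also fails if it takes over 72 s, if anything falls off the work surface, if the arm or the gripper's body presses on something with over 40 N, if the wrist force passes 120 N, or if a joint passes its speed limit or range.

### The arm

A 6-joint arm with a two-finger parallel gripper is mounted at the origin on the work surface. World frame = base frame: x ahead of the robot, y to its left, z up, the work surface at z = 0. Lengths are in mm, angles in rad, forces in N, time in s.
With the tool pointing down it reaches from about 275 to 1000 mm from the base axis. Payload 8.4 kg.
Tool frame: the origin (TCP) lies at the very end of the fingers, on their centre line; the grasp point (between the pads) lies 19 mm behind it; z points along the fingers, y is the direction in which the jaws open and shut (so a half turn about z gives the same grasp; the last joint's range is limited). The gripper opens to 85 mm and grips with 20 to 120 N. Pads are 22 mm wide; open, the fingers measure 114 mm over their backs; the gripper's body (76 mm by 85 mm) begins 54 mm behind the grasp point. The pads swing forward as they close: fully open they stand 13 mm farther back than shut.
Start: joints at [-1.105, 0.353, 1.633, -0, 1.155, -0.002], TCP at [281.826, -557.855, 231.281] pointing down, gripper open.
Joint ranges: [-2.63, 2.63], [-0.92, 2.1], [0.06, 2.66], [-1.3, 4.44], [0, 2.69], [-3.02, 3.02]. Speed limits (rad/s): [2.22, 2.22, 2.79, 3.14, 3.14, 3.14].

### API

Orientations are given as [roll, pitch, yaw] about the fixed x, y, z axes, in that order (R = Rz(yaw) Ry(pitch) Rx(roll)).
In Python, from rig import sense, grab_frame, get_calibration, sign_off, boxes_of, trace gives the robot as it stands.
- The arm moves only by the tool servo_tool, never from a script. Its argument "rows" is a list of rows, each a list of 3 entries, a list of its own where there are three numbers: the finger opening in mm, from 0 to 85.4, then the shift along the tool's x, y, z in mm, then the turn, a rotation vector about the tool's x, y, z in degrees. A call has 1 to 8 rows; each row shifts and turns the commanded pose from where the row before left it, along the tool's axes as they then stand; what a row does not reach is not made up. A row lasts 1/8 s, in which the tool goes at most 62.5 mm and 10.7 degrees, less where a joint would pass 70% of its speed; a pose out of reach is approached as far as the arm can. A call is refused whole if a number of a shift passes 62.5 or a number of a turn 10.7, either way. A call with a gripper value outside its range is refused whole. The fingers move at their own pace and stop on an object; "force" is the grip in N (left out, the last holds). Time passes only in rows, so rows that do not move let the fingers close. It gives the time, the measured TCP pose, the force and the opening at its end, in the units of the state.
- sense(): the state, without advancing time (a new reading comes with each control period).
- grab_frame(name): name is "scene" or "side" or "wrist"; returns the picture (480x640x3 uint8, blue, green, red); there is no depth.
- get_calibration(name): a dict with "intrinsics" (3x3 intrinsics, pixels), "k1" (the pictures are not rectified: a ray, as slopes to the right and down, at radius r is drawn at 1 + k1 r^2 times it, then the intrinsics apply), "world_to_cam" (4x4, takes a point from world to camera coordinates). Camera axes: x right, y down, z forward; pixel columns grow to the right and rows downward; lengths in mm; the calibration is good to about 2 mm. A picture is of the moment at which its call begins: read the wrist's pose just before it. get_calibration takes no time and is no camera call; for the wrist camera it gives the pose at the moment of the call.
- sign_off(): hands the job in, once; it reports no verdict.
Trained networks look in the newest picture that a camera, given by its name, has taken for a name from the list of things; names that differ only in an ending like _2 or _b are one class to them, and where a whole thing is asked for, a point or a joint stands for the part that bears it (a point fixed in the world has none). Each returns a list of dicts, best first, with "conf" (0 to 1); they miss things now and then, are a little off and sometimes report something else, mostly with a low value. They report only what shows in the picture. A call takes as long as a camera call.
- boxes_of(camera, thing): "centre" ([x, y, z] in mm, in the coordinates of the camera as it stood for that picture, good to about 4 mm: the middle of the surface that is visible of it).
- trace(camera, thing): "mask" (480x640 bool, what is visible of it).
The state is a dict: "clock": time; "qpos": joint angles; "qvel": joint speeds; "joint_efforts": joint torques, N m; "eef_pos": TCP position; "tcp_rot": TCP orientation; "contact_force": force on the tool from outside, world axes, zero at the start; "wrist_torque": the same for the moment, N m; "opening": opening from 0.0 (shut) to 1.0 (fully open).
Only numpy, scipy, OpenCV 4.12 (cv2) and the standard library are available. Lean on these libraries where they do the work, as an engineer would, in place of code of your own. Each camera call takes 0.05 s, during which the arm holds its last target. There are 200 camera calls.

## Working session

There is one attempt and no reset: what is moved stays moved. The work goes in short steps, Python scripts to look and compute and a tool call to move; the robot and the scene stay as the last step left them, time stands still between calls to the robot, and variables do not carry over. Pictures are saved under pics/ and viewed, about 8 in all and at most 12, crops included, and the job is handed in when it is done.

Besides the shell and the picture viewer there is one more tool, called after ">>>" in YAML: its name, and indented under it one key for each argument. servo_tool: Moves the arm, as the interface text tells. Its arguments: {"type":"object","properties":{"rows":{"type":"array","items":{"type":"array"}},"force":{"type":"number"}},"required":["rows"]}

```bash
mkdir -p pics; cat > h.py <<'E'
import numpy as np, cv2
from rig import *
def w(cam,p):
    T=np.array(get_calibration(cam)["world_to_cam"]); return (np.linalg.inv(T)@np.r_[p,1])[:3]
def proj(cam,P):
    c=get_calibration(cam);T=np.array(c["world_to_cam"]);K=np.array(c["intrinsics"])
    p=T[:3,:3]@np.array(P,float)+T[:3,3];s=p[:2]/p[2];s=s*(1+c["k1"]*(s@s));return K[:2,:2]@s+K[:2,2]
def onplane(cam,uv,z):
    c=get_calibration(cam);T=np.array(c["world_to_cam"]);K=np.array(c["intrinsics"])
    d=np.linalg.solve(K[:2,:2],np.array(uv,float)-K[:2,2]);s=d.copy()
    for _ in range(20): s=d/(1+c["k1"]*(s@s))
    R=T[:3,:3];o=-R.T@T[:3,3];r=R.T@np.r_[s,1];return o+r*(z-o[2])/r[2]
E
python3 - <<'E'
from h import *
for c in ["scene","side"]:
    cv2.imwrite(f"pics/{c}0.png",grab_frame(c))
    for t in ["can","rack","jar","tin"]:
        for b in boxes_of(c,t)[:1]: print(c,t,b["conf"],w(c,b["centre"]).round())
    print(np.linalg.inv(np.array(get_calibration(c)["world_to_cam"]))[:3].round(2))
print(sense())
E
```

```text
scene can 0.81 [604. -38. 122.]
scene rack 0.81 [597. 120.  28.]
scene jar 0.56 [477. 197.  59.]
scene tin 0.54 [679. -44.  39.]
[[-7.80000e-01  3.40000e-01 -5.30000e-01  1.36522e+03]
 [ 6.30000e-01  4.20000e-01 -6.50000e-01  1.06088e+03]
 [ 1.00000e-02 -8.40000e-01 -5.40000e-01  9.95790e+02]]
side can 0.86 [ 579. -106.  146.]
[[ 9.10000e-01 -2.90000e-01  2.80000e-01  2.46300e+01]
 [-4.10000e-01 -6.60000e-01  6.30000e-01 -1.12073e+03]
 [ 0.00000e+00 -6.90000e-01 -7.20000e-01  1.43482e+03]]
{'clock': 0.5, 'qpos': array([-1.10538470e+00,  3.52995379e-01,  1.63344525e+00,  1.03594335e-05,
        1.15515268e+00, -2.39191797e-03]), 'qvel': array([-2.23299900e-03,  2.03857198e-05, -2.24042603e-03,  5.50461495e-04,
       -1.44027552e-03,  1.22079862e-03]), 'joint_efforts': array([ 8.78867922e-04, -6.04688644e+01, -3.42181242e+01,  3.05739911e-05,
        2.26611344e-03, -4.29949375e-05]), 'eef_pos': array([ 281.83306651, -557.83952837,  231.26445995]), 'tcp_rot': array([-3.14159202e+00, -9.47894583e-06,  4.67799359e-01]), 'contact_force': array([-0.24096899, -0.07673091, -0.01565953]), 'wrist_torque': array([-0.04947   , -0.00585872, -0.0175088 ]), 'opening': 0.9981796454528745}
```

View pics/scene0.png

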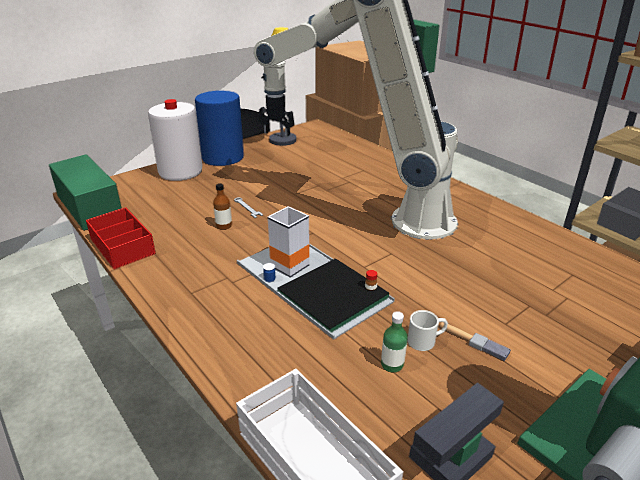

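View pics/side0.png

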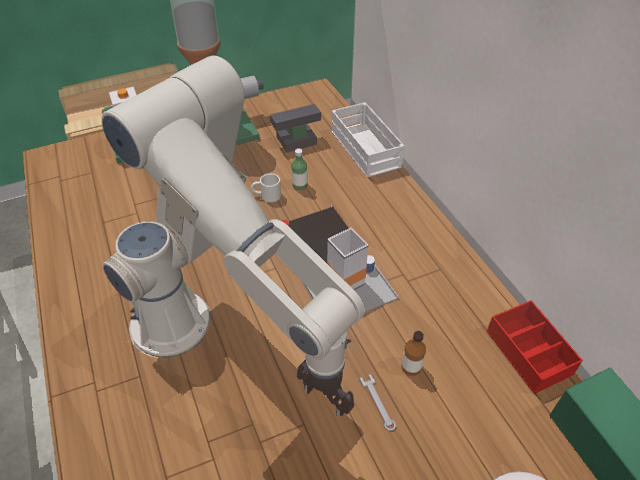

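The scene view shows the can at about (290,240) on the tray, the board at (335,295), the tin at (269,272) and the jar at (371,280). The side view shows the can at (347,258), partly hidden by the arm. I'll zoom in on the board and can corners.

```bash
python3 - <<'E'
from h import *
im=grab_frame("scene"); cv2.imwrite("pics/crop1.png",cv2.resize(im[200:345,230:400],None,fx=4.1,fy=4.1,interpolation=cv2.INTER_CUBIC))
im=grab_frame("side"); cv2.imwrite("pics/crop2.png",cv2.resize(im[200:330,275:405],None,fx=4.5,fy=4.5,interpolation=cv2.INTER_CUBIC))
E
```

```text
(no output)
```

View pics/crop1.png

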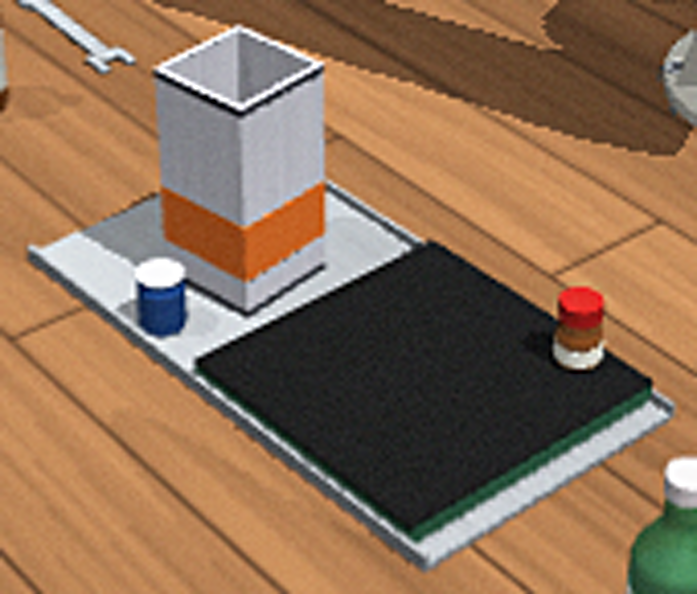

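View pics/crop2.png

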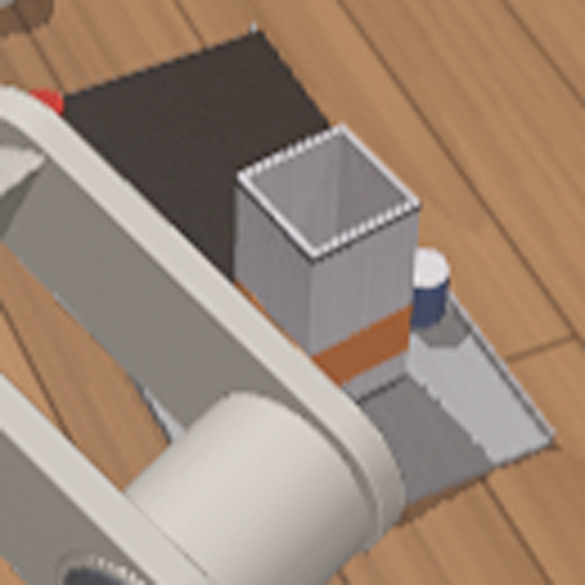

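The crop shows the board's top corners at (198,366), (430,243), (652,383) and (415,535). The can's rim corners are at (155,72), (239,28), (325,70) and (240,112). I'll turn these into poses.

```bash
python3 - <<'E'
from h import *
def px(c,o=(230,200),f=4.1): return np.array(o)+(np.array(c)+.5)/f-.5
B=np.array([onplane("scene",px(c),26) for c in [(198,366),(430,243),(652,383),(415,535)]])
C=np.array([onplane("scene",px(c),196) for c in [(155,72),(239,28),(325,70),(240,112)]])
C2=np.array([onplane("side",px(c,(275,200),4.5),196) for c in [(340,126),(238,177),(314,258),(418,203)]])
F=onplane("scene",px((247,313)),6)
J=onplane("scene",px((578,360)),26); t=onplane("scene",px((162,325)),6)
print(B.round(),C.round(),C2.round(),F.round(),"\n",C.mean(0),C2.mean(0),J,t)
x=(B[2]+B[3]-B[0]-B[1]); y=B[1]+B[2]-B[0]-B[3]
print(np.linalg.norm(x)/2,np.linalg.norm(y)/2,np.arctan2(x[1],x[0]),np.arctan2(y[1],y[0]))
a=np.arctan2(x[1],x[0])*.5+.5*(np.arctan2(y[1],y[0])-np.pi/2) ; 
print("yaw",a)
ex=np.array([np.cos(a),np.sin(a)]);ey=np.array([-ex[1],ex[0]])
o=B.mean(0)[:2]-120*ex; print("origin",o)
for n,p in [("C",C.mean(0)),("C2",C2.mean(0)),("F",F),("J",J),("t",t)]: print(n,(p[:2]-o)@ex,(p[:2]-o)@ey)
for Q in (C,C2):
    for i in range(4): e=Q[(i+1)%4]-Q[i]; print(np.linalg.norm(e),(np.arctan2(e[1],e[0])-a)%(np.pi/2))
E
```

```text
[[693.  24.  26.]
 [457.   9.  26.]
 [445. 248.  26.]
 [684. 263.  26.]] [[ 633. -106.  196.]
 [ 544. -122.  196.]
 [ 532.  -29.  196.]
 [ 617.  -20.  196.]] [[ 610.  -24.  196.]
 [ 525.  -40.  196.]
 [ 540. -129.  196.]
 [ 626. -112.  196.]] [611. -29.   6.] 
 [581.57448477 -69.29314704 196.        ] [575.29539307 -76.20826994 196.        ] [468.40567126 193.71907521  26.        ] [671.73195802 -56.90708522   6.        ]
239.36363498216997 238.18278719599144 1.614827561603102 -3.0771597965440973
yaw -1.516564280867946
origin [563.0808237  255.80540968]
C 325.6230553078142 0.8443529566517114
C2 332.18765052296 -5.800344695964821
F 286.5369384583603 32.53872577497639
J 56.86314455735783 -97.90138001575758
t 318.14223129164293 91.54066921885837
90.31103623632147 0.12232308427014393
93.6449537302252 0.0822992555960278
85.94462158575031 0.05702836556666879
87.96587614754037 0.1314463932271248
87.0059708672446 0.13259435772963846
89.735251579287 0.11826371320958762
87.75763322860011 0.13703541678166808
89.33790451514542 0.12660444518195124
```

```bash
python3 - <<'E'
from h import *
for t in ["bottle_a","cup","wrench","brush"]:
    for b in boxes_of("scene",t)[:2]: print(t,b["conf"],w("scene",b["centre"]).round())
print("cupbase",onplane("scene",(424,346),0),"botA base",onplane("scene",(394,368),0),"botB base",onplane("scene",(223,227),0))
a=1.625;ex=np.array([np.cos(a),np.sin(a)]);ey=np.array([-ex[1],ex[0]])
o=np.array([570,136])-120*ex;print(o)
for n,p in dict(can=(578,-73),jar=(468,194),tin=(672,-57)).items(): d=np.array(p)-o;print(n,d@ex,d@ey)
E
```

```text
bottle_a 0.68 [637. 457.  90.]
bottle_a 0.57 [ 626. -427.   83.]
cup 0.66 [506. 442.  45.]
brush 0.58 [397. 555.  22.]
cupbase [508.50832183 450.12484998   0.        ] botA base [629.72516558 455.02997373   0.        ] botB base [ 6.23558226e+02 -4.34908957e+02  1.13686838e-13]
[576.5012562   16.17623914]
can -89.12646725304029 3.334770496311081
jar 183.44088552405773 98.70792290350056
tin -78.242616496935 -91.39400967486408
```

>>> servo_tool:
  rows:
    - [85,[0,0,0],[0,0,8]]
    - [85,[0,0,0],[0,0,8]]
    - [85,[0,0,0],[0,0,7.7]]

```text
clock: 1.18
eef_pos: [281.8, -557.9, 231.3]
tcp_rot: [3.142, -0.0, 0.05]
contact_force: [-1.0, 0.6, 0.6]
opening: 0.999
```

>>> servo_tool:
  rows:
    - [85,[40,-42.5,0],[0,0,0]]
    - [85,[40,-42.5,0],[0,0,0]]
    - [85,[40,-42.5,0],[0,0,0]]
    - [85,[40,-42.5,0],[0,0,0]]
    - [85,[40,-42.5,0],[0,0,0]]
    - [85,[40,-42.5,0],[0,0,0]]
    - [85,[40,-42.5,0],[0,0,0]]
    - [85,[40,-42.5,0],[0,0,0]]

```text
clock: 2.17
eef_pos: [584.1, -199.4, 231.5]
tcp_rot: [3.141, -0.0, 0.054]
contact_force: [1.1, -1.1, -0.3]
opening: 0.998
```

```bash
python3 -c "
from h import *
s=sense();print(s['qpos'].round(4),s['eef_pos'],s['tcp_rot'],s['contact_force'])
cv2.imwrite('pics/s1.png',grab_frame('side'))"
```

```text
[-3.3140e-01  3.4050e-01  1.6510e+00 -1.0000e-04  1.1495e+00  1.1853e+00] [ 584.12786184 -199.44815531  231.51727834] [ 3.14127911e+00 -4.82103329e-04  5.41900638e-02] [ 1.08634538 -1.12144767 -0.29316584]
```

>>> servo_tool:
  rows:
    - [85,[0,0,48],[0,0,0]]
    - [85,[0,0,48],[0,0,0]]
    - [85,[0,0,48],[0,0,0]]
    - [85,[0,0,47],[0,0,0]]
    - [85,[0,0,0],[6,0,0]]
    - [85,[0,0,0],[6,0,0]]
    - [85,[0,0,0],[0,0,0]]

```text
clock: 3.1
eef_pos: [583.0, -202.7, 39.8]
tcp_rot: [-2.933, 0.0, 0.052]
contact_force: [0.4, 0.3, -0.1]
opening: 0.996
```

```bash
python3 -c "
from h import *
s=sense();print(s['qpos'].round(4),s['eef_pos'],s['tcp_rot'],s['contact_force'])
im=grab_frame('scene');cv2.imwrite('pics/s2.png',cv2.resize(im[130:345,180:420],None,fx=2.7,fy=2.7))"
```

```text
[-0.4388  0.617   1.712   0.2311  0.9254  0.9307] [ 582.96778205 -202.65298645   39.77505855] [-2.93257035e+00  2.05947333e-04  5.15561913e-02] [ 0.37763486  0.30884897 -0.11031838]
```

View pics/s2.png

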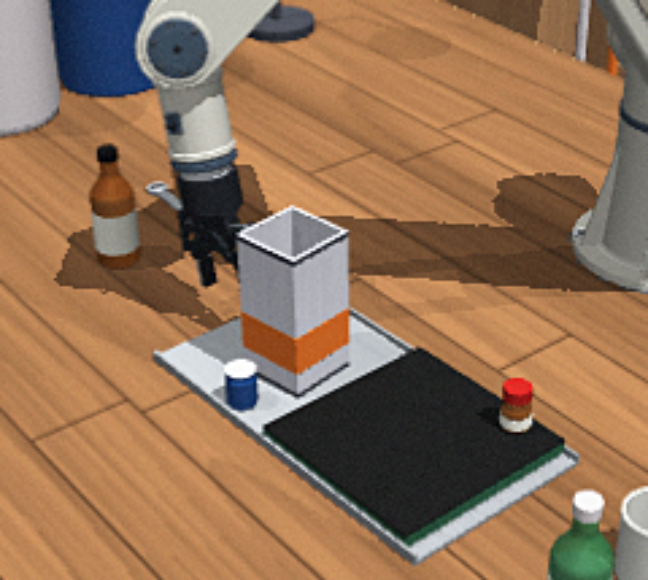

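The picture shows the gripper behind the can at (215,240), tips leading and clear of the tin. I'll push slowly, forward being tool -y·cos12 + z·sin12.

>>> servo_tool:
  rows:
    - [85,[0,-4.9,1.04],[0,0,0]]
    - [85,[0,-4.9,1.04],[0,0,0]]
    - [85,[0,-4.9,1.04],[0,0,0]]
    - [85,[0,-4.9,1.04],[0,0,0]]
    - [85,[0,-4.9,1.04],[0,0,0]]
    - [85,[0,-4.9,1.04],[0,0,0]]
    - [85,[0,-4.9,1.04],[0,0,0]]
    - [85,[0,-4.9,1.04],[0,0,0]]

```text
clock: 4.15
eef_pos: [580.7, -160.7, 40.3]
tcp_rot: [-2.932, 0.0, 0.054]
contact_force: [0.5, -2.5, 1.4]
opening: 0.995
```

```bash
python3 -c "
from h import *
s=sense();print(s['qpos'].round(4),s['eef_pos'],s['tcp_rot'],s['contact_force'],s['opening'])
grab_frame('scene');grab_frame('side')
for c in ('scene','side'):
  b=boxes_of(c,'can')[0];print(c,b['conf'],w(c,b['centre']).round())
"
```

```text
[-0.38    0.5949  1.7552  0.2441  0.8954  0.9738] [ 580.74731844 -160.74378233   40.30399644] [-2.93213308e+00  2.22902619e-05  5.40161774e-02] [ 0.4875611  -2.52582514  1.38131396] 0.9949343040099776
scene 0.75 [601. -29. 129.]Traceback (most recent call last):
  File "<string>", line 6, in <module>
    b=boxes_of(c,'can')[0];print(c,b['conf'],w(c,b['centre']).round())
      ~~~~~~~~~~~~~~~~~^^^
IndexError: list index out of range
```

>>> servo_tool:
  rows:
    - [85,[0,-4.9,1.04],[0,0,0]]
    - [85,[0,-4.9,1.04],[0,0,0]]
    - [85,[0,-4.9,1.04],[0,0,0]]
    - [85,[0,-2.9,0.62],[0,0,0]]
    - [85,[0,-2.9,0.62],[0,0,0]]

```text
clock: 4.97
eef_pos: [580.7, -140.9, 41.1]
tcp_rot: [-2.934, -0.002, 0.054]
contact_force: [-0.4, -6.0, 5.2]
opening: 0.996
```

>>> servo_tool:
  rows:
    - [85,[0,-1.5,0.31],[0,0,0]]
    - [85,[0,-1.5,0.31],[0,0,0]]

```text
clock: 5.22
eef_pos: [580.5, -137.9, 41.0]
tcp_rot: [-2.934, -0.002, 0.054]
contact_force: [0.6, -6.7, 5.3]
opening: 0.996
```

```bash
python3 -c "
from h import *
s=sense();print(s['qpos'].round(4),s['eef_pos'],s['tcp_rot'],s['contact_force'],s['opening'])
im=grab_frame('scene')
cv2.imwrite('pics/s3.png',cv2.resize(im[190:345,230:400],None,fx=4,fy=4,interpolation=cv2.INTER_CUBIC))
c='scene';b=boxes_of(c,'can')[0];print(c,b['conf'],w(c,b['centre']).round())
"
```

```text
[-0.3456  0.5831  1.7763  0.2507  0.8777  1.0012] [ 580.47836242 -137.88592175   41.03291555] [-2.93386439e+00 -2.15459012e-03  5.39931744e-02] [ 0.59349194 -6.67171934  5.26923932] 0.9956038078763864
scene 0.84 [604. -11. 132.]
```

View pics/s3.png

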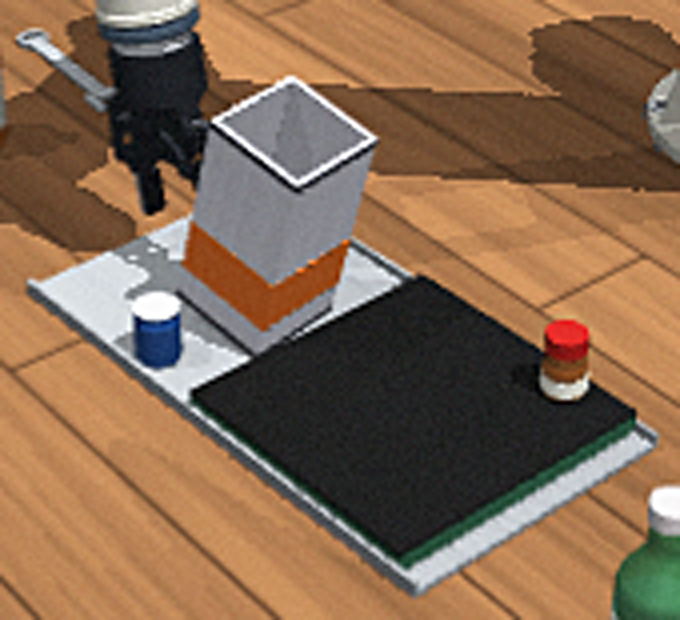

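The can is leaning forward: its rim is shifted right and the finger contact sits high. I'll back off slowly so it settles upright, then re-measure.

>>> servo_tool:
  rows:
    - [85,[0,2.9,-0.62],[0,0,0]]
    - [85,[0,2.9,-0.62],[0,0,0]]
    - [85,[0,2.9,-0.62],[0,0,0]]
    - [85,[0,2.9,-0.62],[0,0,0]]
    - [85,[0,2.9,-0.62],[0,0,0]]
    - [85,[0,2.9,-0.62],[0,0,0]]
    - [85,[0,2.9,-0.62],[0,0,0]]
    - [85,[0,2.9,-0.62],[0,0,0]]

```text
clock: 6.32
eef_pos: [580.8, -160.9, 40.3]
tcp_rot: [-2.932, -0.0, 0.054]
contact_force: [0.2, -0.7, -0.3]
opening: 0.993
```

```bash
python3 -c "
from h import *
s=sense();print(s['eef_pos'],s['contact_force'])
im=grab_frame('scene')
cv2.imwrite('pics/s4.png',cv2.resize(im[190:340,230:400],None,fx=4,fy=4,interpolation=cv2.INTER_CUBIC))
"
```

```text
[ 580.77903421 -160.9285412    40.32194211] [ 0.18194957 -0.68843693 -0.26714215]
```

View pics/s4.png

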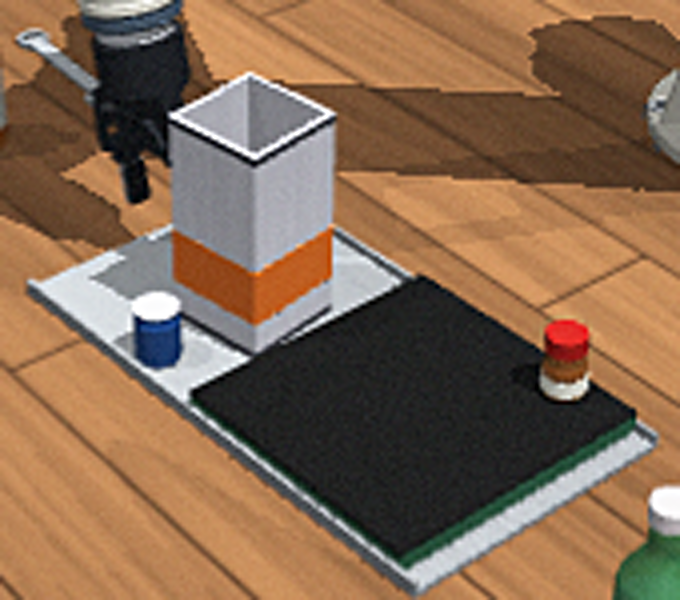

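The can is upright again, with rim corners at (169,117), (249,73), (335,117) and (254,162). I'll compute its pose relative to the stop.

```bash
cat >> h.py <<'E'
a=1.625;ex=np.array([np.cos(a),np.sin(a)]);ey=np.array([-ex[1],ex[0]]);o=np.array([576.5,16.2])
def rk(p): d=np.array(p)[:2]-o; return np.array([d@ex,d@ey])
def px(c,off,f): return np.array(off)+(np.array(c)+.5)/f-.5
E
python3 - <<'E'
from h import *
C=np.array([rk(onplane("scene",px(c,(230,190),4),196)) for c in [(169,117),(249,73),(335,117),(254,162)]])
print(C.round(1),C.mean(0))
for i in range(4): e=C[(i+1)%4]-C[i]; print(np.linalg.norm(e),(np.arctan2(e[1],e[0])+.78)%(np.pi/2)-.78)
print("foot near corner",rk(onplane("scene",px((255,354),(230,190),4),6)))
print("tcp",rk(sense()['eef_pos']))
E
```

```text
[[-108.   -46.1]
 [-120.7   43.2]
 [ -23.9   48.9]
 [ -14.3  -38.9]] [-66.71649833   1.77424734]
90.11397269372624 0.14166874764060133
97.04649076802384 0.05924024464705446
88.32169682820575 0.10875764408306798
94.01213721524267 0.07620238323773454
foot near corner [-30.25396569 -31.00125097]
tcp [-177.50725955    5.2256358 ]
```

>>> servo_tool:
  rows:
    - [0,[0,0,0],[7,0,0]]
    - [0,[0,0,0],[7,0,0]]
    - [0,[0,0,0],[7,0,0]]
    - [0,[0,0,0],[7,0,0]]
    - [0,[0,5,6],[0,0,0]]
    - [0,[0,0,0],[0,0,0]]
    - [0,[0,0,0],[0,0,0]]

```text
clock: 7.25
eef_pos: [580.9, -159.9, 33.0]
tcp_rot: [-2.445, -0.0, 0.055]
contact_force: [0.1, -0.4, -0.2]
opening: 0.001
```

>>> servo_tool:
  rows:
    - [0,[0,-3.8,3.2],[0,0,0]]
    - [0,[0,-3.8,3.2],[0,0,0]]
    - [0,[0,-3.8,3.2],[0,0,0]]
    - [0,[0,-3.8,3.2],[0,0,0]]
    - [0,[0,-3.8,3.2],[0,0,0]]
    - [0,[0,-3.8,3.2],[0,0,0]]
    - [0,[0,-3.8,3.2],[0,0,0]]

```text
clock: 8.12
eef_pos: [578.8, -125.7, 32.4]
tcp_rot: [-2.443, 0.0, 0.054]
contact_force: [-0.2, 0.2, -0.6]
opening: 0.002
```

```bash
python3 -c "
from h import *
s=sense();print(s['qpos'].round(4),s['eef_pos'],s['tcp_rot'],s['contact_force'],rk(s['eef_pos']))
grab_frame('scene');c='scene';b=boxes_of(c,'can')[0];print(c,b['conf'],w(c,b['centre']).round())
"
```

```text
[-0.5315  0.7724  1.6344  0.6034  1.2344  0.6335] [ 578.84909296 -125.66991014   32.42215707] [-2.44344237e+00  7.32271679e-05  5.40815746e-02] [-0.15096113  0.18685815 -0.57507663] [-141.78881868    5.34046234]
scene 0.65 [601. -24. 124.]
```

>>> servo_tool:
  rows:
    - [0,[0,-3.8,3.2],[0,0,0]]
    - [0,[0,-3.8,3.2],[0,0,0]]
    - [0,[0,-3.8,3.2],[0,0,0]]
    - [0,[0,-3.8,3.2],[0,0,0]]
    - [0,[0,-3.8,3.2],[0,0,0]]

```text
clock: 8.85
eef_pos: [577.8, -101.3, 32.4]
tcp_rot: [-2.444, -0.001, 0.054]
contact_force: [-0.0, -3.4, 0.6]
opening: -0.003
```

>>> servo_tool:
  rows:
    - [0,[0,-2.3,1.9],[0,0,0]]
    - [0,[0,-2.3,1.9],[0,0,0]]

```text
clock: 9.1
eef_pos: [577.3, -95.2, 32.4]
tcp_rot: [-2.444, -0.0, 0.054]
contact_force: [-0.3, -2.8, 0.6]
opening: -0.007
```

```bash
python3 -c "
from h import *
s=sense();print(s['eef_pos'],s['contact_force'],rk(s['eef_pos']))
grab_frame('scene');c='scene';b=boxes_of(c,'can')[0];print(c,b['conf'],w(c,b['centre']).round())
"
```

```text
[577.27349142 -95.19072863  32.44924066] [-0.25279304 -2.75312337  0.64592027] [-111.26903913    5.26247512]
scene 0.72 [602. -11. 130.]
```

>>> servo_tool:
  rows:
    - [0,[0,-1.5,1.3],[0,0,0]]
    - [0,[0,-1.5,1.3],[0,0,0]]

```text
clock: 9.45
eef_pos: [577.0, -91.3, 32.4]
tcp_rot: [-2.444, -0.0, 0.054]
contact_force: [-0.2, -4.2, -0.4]
opening: 0.001
```

>>> servo_tool:
  rows:
    - [0,[0,-1.5,1.3],[0,0,0]]

```text
clock: 9.57
eef_pos: [576.9, -89.5, 32.4]
tcp_rot: [-2.444, -0.0, 0.054]
contact_force: [-1.6, -10.3, 3.6]
opening: 0.002
```

>>> servo_tool:
  rows:
    - [0,[0,-1.5,1.3],[0,0,0]]

```text
clock: 9.7
eef_pos: [577.0, -89.0, 32.4]
tcp_rot: [-2.447, -0.001, 0.055]
contact_force: [-4.6, -20.7, 7.4]
opening: 0.001
```

At the stop: the force rose from 4 to 21 N with the tip stalled. I'll back off and check the picture.

>>> servo_tool:
  rows:
    - [0,[0,1.5,-1.3],[0,0,0]]
    - [0,[0,3.8,-3.2],[0,0,0]]
    - [0,[0,7.6,-6.4],[0,0,0]]
    - [0,[0,15,-13],[0,0,0]]
    - [0,[0,15,-13],[0,0,0]]

```text
clock: 10.32
eef_pos: [580.0, -145.3, 33.0]
tcp_rot: [-2.444, -0.0, 0.054]
contact_force: [0.4, 0.2, 0.3]
opening: 0.0
```

```bash
python3 -c "
from h import *
s=sense();print(s['qpos'].round(4),s['eef_pos'],s['tcp_rot'],s['contact_force'],rk(s['eef_pos']))
im=grab_frame('scene')
cv2.imwrite('pics/s5.png',cv2.resize(im[190:340,230:400],None,fx=4,fy=4,interpolation=cv2.INTER_CUBIC))
"
```

```text
[-0.5551  0.783   1.607   0.5875  1.2569  0.6294] [ 580.01784485 -145.34550356   33.02713536] [-2.44360252e+00 -1.44406826e-04  5.40095431e-02] [0.39692149 0.19424692 0.30904744] [-161.49883499    5.23939423]
```

View pics/s5.png

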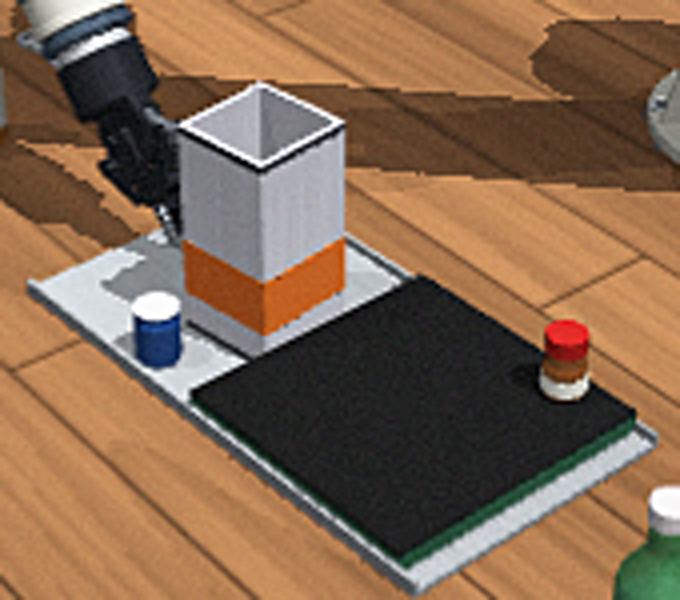

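The picture shows the can upright, with its foot hidden behind the board edge, so it is at the stop. Rim corners are at (178,127), (260,84), (345,127) and (262,170). Next I'll fit a kinematic model so I can check the tipping path for joint limits.

```bash
cat > kin.py <<'E'
import numpy as np
from scipy.spatial.transform import Rotation as Ro
from scipy.optimize import least_squares
D=[([-1.10538,.352995,1.633445,0,1.155153,-.0024],[281.833,-557.84,231.264],[-3.14159,0,.4678]),
([-.3314,.3405,1.651,-.0001,1.1495,1.1853],[584.128,-199.448,231.517],[3.14128,-.0005,.05419]),
([-.4388,.617,1.712,.2311,.9254,.9307],[582.968,-202.653,39.775],[-2.93257,.0002,.05156]),
([-.38,.5949,1.7552,.2441,.8954,.9738],[580.747,-160.744,40.304],[-2.93213,0,.05402]),
([-.3456,.5831,1.7763,.2507,.8777,1.0012],[580.478,-137.886,41.033],[-2.93386,-.00215,.054]),
([-.5315,.7724,1.6344,.6034,1.2344,.6335],[578.849,-125.67,32.422],[-2.44344,0,.05408]),
([-.5551,.783,1.607,.5875,1.2569,.6294],[580.018,-145.346,33.027],[-2.4436,0,.05401])]
def fk(q,P):
    d1,a1,L2,L3,e,d6,c=P; q=np.asarray(q)
    Rf=Ro.from_euler('z',q[0])*Ro.from_euler('y',q[1]+q[2])
    R=Rf*Ro.from_euler('z',q[3])*Ro.from_euler('y',q[4])*Ro.from_euler('z',q[5]+c)
    p=Ro.from_euler('z',q[0]).apply([a1+L2*np.sin(q[1]),0,d1+L2*np.cos(q[1])])+Rf.apply([e,0,L3])+R.apply([0,0,d6])
    return p,R
def res(P):
    r=[]
    for q,p,e in D:
        pp,R=fk(q,P); r+=list(pp-p)+list(300*(R.inv()*Ro.from_euler('xyz',e)).as_rotvec())
    return np.array(r)
P=min((least_squares(res,[300,0,500,500,0,250,c],x_scale=[100]*6+[1]) for c in (1.57,-1.57)),key=lambda s:s.cost).x
lo=np.array([-2.63,-.92,.06,-1.3,0,-3.02]);hi=np.array([2.63,2.1,2.66,4.44,2.69,3.02])
def ik(p,R,q0):
    f=lambda q:np.r_[fk(q,P)[0]-p,300*(fk(q,P)[1].inv()*R).as_rotvec()]
    s=least_squares(f,np.clip(q0,lo+.01,hi-.01),bounds=(lo,hi)); return s.x,np.abs(s.fun).max()
E
cat > plan.py <<'E'
from kin import *
import sys
a=1.625;X=np.array([np.cos(a),np.sin(a),0]);Y=np.array([-X[1],X[0],0]);O=np.array([576.5,16.2,0])
def target(th,t,y=3.,L=170,w=88.): # th can tilt, t tool turn (rad) ; point at can axial L, rear wall mid
    piv=np.array([0,26.]); # rack x,z ; contact at face height s=20
    u=np.array([np.sin(th),np.cos(th)]);n=np.array([-np.cos(th),np.sin(th)])
    pt=piv+u*(L-20)+n*w
    p=O+X*pt[0]+Y*y+np.array([0,0,pt[1]])
    R0=np.column_stack([-Y,-X,[0,0,-1]])
    R=Ro.from_rotvec(Y*t)*Ro.from_matrix(R0)
    return p,R,pt
if __name__=="__main__":
    print(P.round(3),np.abs(res(P)).max())
    q=np.array([-.2,.35,1.65,.0,1.15,1.2])
    for k in range(0,95,10):
        for f in (k*.75,k*.9):
            p,R,pt=target(np.radians(k),np.radians(f)); qq,e=ik(p,R,q); print(k,f,pt.round(),qq.round(2),round(e,2))
            if f==k*.75: q=qq
E
python3 plan.py; python3 - <<'E'
from h import *
C=np.array([rk(onplane("scene",px(c,(230,190),4),196)) for c in [(178,127),(260,84),(345,127),(262,170)]])
print(C.round(1),C.mean(0))
E
```

```text
[294.448  -1.131 575.926 494.605  62.976 346.284   1.571] 1.387336729527675
0 0.0 [-88. 176.] [-0.12  0.35  1.78  0.    1.02  1.39] 0.0
0 0.0 [-88. 176.] [-0.12  0.35  1.78  0.    1.02  1.39] 0.0
10 7.5 [-61. 189.] [ 0.    0.32  1.79 -0.15  1.03  1.6 ] 0.0
10 9.0 [-61. 189.] [ 0.02  0.33  1.79 -0.18  1.03  1.63] 0.0
20 15.0 [-31. 197.] [ 0.13  0.33  1.78 -0.3   1.07  1.8 ] 0.0
20 18.0 [-31. 197.] [ 0.16  0.33  1.79 -0.36  1.08  1.85] 0.0
30 22.5 [ -1. 200.] [ 0.25  0.35  1.77 -0.43  1.13  1.98] 0.0
30 27.0 [ -1. 200.] [ 0.3   0.38  1.77 -0.5   1.17  2.05] 0.0
40 30.0 [ 29. 197.] [ 0.37  0.41  1.75 -0.53  1.21  2.13] 0.0
40 36.0 [ 29. 197.] [ 0.42  0.44  1.74 -0.61  1.27  2.22] 0.0
50 37.5 [ 58. 190.] [ 0.47  0.48  1.72 -0.62  1.3   2.27] 0.0
50 45.0 [ 58. 190.] [ 0.52  0.53  1.7  -0.7   1.38  2.35] 0.0
60 45.0 [ 86. 177.] [ 0.56  0.57  1.68 -0.68  1.39  2.37] 0.0
60 54.0 [ 86. 177.] [ 0.6   0.64  1.65 -0.76  1.5   2.45] 0.0
70 52.5 [111. 160.] [ 0.63  0.67  1.63 -0.73  1.49  2.46] 0.0
70 63.0 [111. 160.] [ 0.67  0.76  1.59 -0.82  1.61  2.52] 0.0
80 60.0 [132. 139.] [ 0.68  0.78  1.58 -0.78  1.58  2.53] 0.0
80 72.0 [132. 139.] [ 0.72  0.89  1.53 -0.86  1.73  2.58] 0.0
90 67.5 [150. 114.] [ 0.72  0.89  1.51 -0.81  1.67  2.59] 0.0
90 81.0 [150. 114.] [ 0.75  1.02  1.45 -0.91  1.84  2.63] 0.0
[[ -91.6  -50. ]
 [-101.3   38.5]
 [  -7.6   44.7]
 [  -1.7  -41.6]] [-50.55382898  -2.10598674]
```

>>> servo_tool:
  rows:
    - [30,[0,-31,-37],[0,0,0]]
    - [30,[0,-31,-37],[0,0,0]]
    - [30,[0,-31,-37],[0,0,0]]
    - [30,[0,-31,-37],[0,0,0]]
    - [30,[0,0,0],[-10,0,0]]
    - [30,[0,0,0],[-10,0,0]]
    - [30,[0,0,0],[-10,0,0]]
    - [30,[0,0,0],[-10,0,0]]

```text
clock: 11.38
eef_pos: [580.4, -145.0, 227.4]
tcp_rot: [3.136, -0.003, 0.053]
contact_force: [-0.8, 0.6, -1.0]
opening: 0.348
```

```bash
python3 -c "
from h import *
s=sense();print(s['qpos'].round(4),s['eef_pos'],s['tcp_rot'],s['contact_force'],rk(s['eef_pos']),s['opening'])
"
```

```text
[-0.2445  0.3132  1.6996 -0.0053  1.1245  1.2756] [ 580.42983393 -144.96811967  227.42552967] [ 3.13574929e+00 -2.64948365e-03  5.29759515e-02] [-0.75249795  0.60666038 -0.97187151] [-161.14432573    4.80756464] 0.3483377720215132
```

>>> servo_tool:
  rows:
    - [30,[2,-34,0],[0,0,0]]
    - [30,[2,-34,0],[0,0,0]]
    - [30,[0,0,15],[0,0,0]]
    - [30,[0,0,0],[0,0,0]]

```text
clock: 11.88
eef_pos: [579.3, -76.4, 209.8]
tcp_rot: [-3.141, 0.003, 0.054]
contact_force: [-0.2, -1.4, -0.7]
opening: 0.35
```

```bash
python3 -c "
from h import *
s=sense();print(s['eef_pos'],rk(s['eef_pos']),s['opening'])
A=grab_frame('side')[200:330,270:410];B=grab_frame('scene')[160:290,250:390]
cv2.imwrite('pics/s6.png',cv2.resize(np.hstack([A,B]),None,fx=2.85,fy=2.85,interpolation=cv2.INTER_CUBIC))
cv2.imwrite('pics/s6w.png',grab_frame('wrist'))
for c in ('side','scene'): print(c,proj(c,s['eef_pos']))
"
```

```text
[579.31640289 -76.40702424 209.75696648] [-92.6236007   2.2049167] 0.34983309330247647
side [348.75167639 238.41215924]
scene [287.21176995 211.63569271]
```

View pics/s6.png

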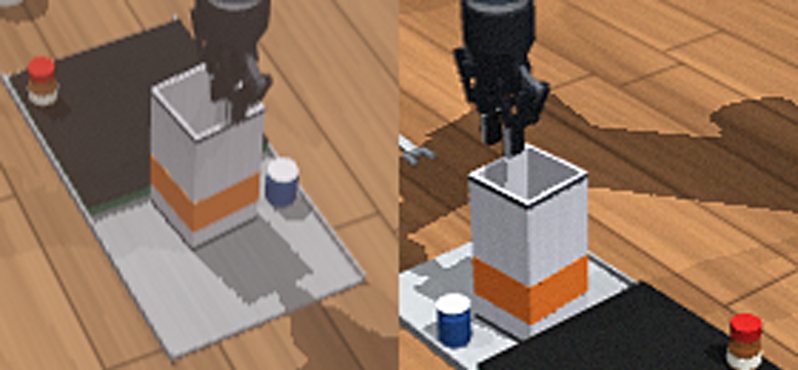

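The two tips are on either side of the rear rim wall: scene crop (487,145) and (513,152), with the rim middle at (498,163). I'll lower the tool.

>>> servo_tool:
  rows:
    - [30,[0,0,11],[0,0,0]]
    - [30,[0,0,11],[0,0,0]]

```text
clock: 12.28
eef_pos: [580.1, -76.2, 188.4]
tcp_rot: [-3.142, 0.0, 0.053]
contact_force: [-0.3, 0.4, 0.3]
opening: 0.351
```

>>> servo_tool:
  rows:
    - [30,[0,0,11],[0,0,0]]
    - [30,[0,0,0],[0,0,0]]

```text
clock: 12.52
eef_pos: [579.3, -75.7, 176.7]
tcp_rot: [-3.141, 0.002, 0.054]
contact_force: [0.2, -0.8, 0.2]
opening: 0.351
```

>>> servo_tool:
  rows:
    - [24,[0,0,0],[0,0,0]]
    - [24,[0,-4,0],[0,0,0]]

```text
clock: 12.78
eef_pos: [580.3, -71.9, 178.6]
tcp_rot: [3.141, -0.001, 0.054]
contact_force: [0.2, -1.8, 1.8]
opening: 0.278
```

```bash
cat > gen.py <<'E'
from plan import *
# θ list -> rows; nominal start 0
def rows(ths,ratio=2/3,L=171):
    pr,Rr,_=target(np.radians(ths[0]),np.radians(ths[0]*ratio),L=L)
    for k in ths[1:]:
        p,R,pt=target(np.radians(k),np.radians(k*ratio),L=L)
        d=Rr.inv().apply(p-pr); r=np.degrees((Rr.inv()*R).as_rotvec())
        print(k,d.round(1),r.round(2),"->world",p.round(),pt.round()); pr,Rr=p,R
rows(list(range(0,30,4))+list(range(30,91,3)))
E
python3 gen.py; python3 -c "
from h import *
s=sense();print(rk(s['eef_pos']),s['eef_pos'])"
```

```text
4 [  0.  -10.7  -5.8] [-2.67 -0.    0.  ] ->world [578. -61. 183.] [-77. 183.]
8 [ -0.  -10.9  -5.5] [-2.67  0.   -0.  ] ->world [577. -50. 188.] [-66. 188.]
12 [  0.  -11.   -5.3] [-2.67 -0.    0.  ] ->world [576. -39. 192.] [-55. 192.]
16 [  0.  -11.1  -5. ] [-2.67 -0.    0.  ] ->world [576. -27. 195.] [-43. 195.]
20 [  0.  -11.2  -4.7] [-2.67  0.    0.  ] ->world [575. -15. 198.] [-31. 198.]
24 [ -0.  -11.3  -4.5] [-2.67 -0.   -0.  ] ->world [575.  -3. 200.] [-19. 200.]
28 [ -0.  -11.4  -4.2] [-2.67 -0.    0.  ] ->world [574.   9. 201.] [ -7. 201.]
30 [ 0.  -5.7 -2.1] [-1.33 -0.    0.  ] ->world [574.  15. 201.] [ -1. 201.]
33 [-0.  -8.7 -2.9] [-2.  0.  0.] ->world [573.  24. 201.] [  8. 201.]
36 [-0.  -8.7 -2.8] [-2. -0. -0.] ->world [573.  34. 200.] [ 18. 200.]
39 [-0.  -8.8 -2.6] [-2.  0.  0.] ->world [572.  43. 199.] [ 27. 199.]
42 [-0.  -8.8 -2.5] [-2. -0. -0.] ->world [572.  52. 197.] [ 36. 197.]
45 [ 0.  -8.8 -2.3] [-2.  0.  0.] ->world [571.  61. 195.] [ 45. 195.]
48 [ 0.  -8.9 -2.2] [-2.  0.  0.] ->world [571.  69. 192.] [ 53. 192.]
51 [ 0.  -8.9 -2. ] [-2. -0. -0.] ->wor
[... 323 characters left out ...]
  -9.1 -1.2] [-2.  0. -0.] ->world [568. 118. 168.] [102. 168.]
69 [-0.  -9.1 -1.1] [-2.  0.  0.] ->world [568. 125. 162.] [109. 162.]
72 [ 0.  -9.1 -0.9] [-2. -0. -0.] ->world [567. 132. 156.] [116. 156.]
75 [-0.  -9.1 -0.8] [-2.  0.  0.] ->world [567. 139. 150.] [123. 150.]
78 [ 0.  -9.1 -0.6] [-2.  0. -0.] ->world [566. 145. 143.] [129. 143.]
81 [ 0.  -9.1 -0.4] [-2. -0. -0.] ->world [566. 151. 137.] [135. 137.]
84 [-0.  -9.1 -0.3] [-2.  0.  0.] ->world [566. 157. 129.] [141. 129.]
87 [ 0.  -9.1 -0.1] [-2.  0. -0.] ->world [566. 162. 122.] [146. 122.]
90 [-0.  -9.1  0. ] [-2.  0.  0.] ->world [565. 167. 114.] [151. 114.]
[-88.21869441   0.96892333] [580.31193581 -71.94162468 178.57368004]
```

>>> servo_tool:
  rows:
    - [24,[0,-5.4,-2.9],[-1.33,0,0]]
    - [24,[0,-5.3,-2.9],[-1.33,0,0]]
    - [24,[0,-5.5,-2.7],[-1.33,0,0]]
    - [24,[0,-5.4,-2.8],[-1.33,0,0]]

```text
clock: 13.28
eef_pos: [578.8, -49.2, 188.9]
tcp_rot: [3.047, -0.0, 0.055]
contact_force: [-1.5, -0.6, 0.0]
opening: 0.281
```

>>> servo_tool:
  rows:
    - [24,[0,-5.5,-2.6],[-1.33,0,0]]
    - [24,[0,-5.5,-2.6],[-1.33,0,0]]
    - [24,[0,-5.5,-2.5],[-1.33,0,0]]
    - [24,[0,-5.6,-2.5],[-1.33,0,0]]

```text
clock: 13.78
eef_pos: [577.5, -26.3, 196.1]
tcp_rot: [2.954, -0.0, 0.054]
contact_force: [0.3, -0.2, 0.3]
opening: 0.281
```

```bash
python3 -c "
from h import *
s=sense();print(s['eef_pos'],rk(s['eef_pos']),s['tcp_rot'],s['contact_force'],s['opening'])
A=grab_frame('side')[190:330,250:410];B=grab_frame('scene')[160:300,240:400]
cv2.imwrite('pics/s7.png',cv2.resize(np.hstack([A,B]),None,fx=2.5,fy=2.5,interpolation=cv2.INTER_CUBIC))
"
```

```text
[577.50475555 -26.29136842 196.06224876] [-42.48339785   1.2987807 ] [ 2.95440247e+00 -8.66948891e-05  5.41084438e-02] [ 0.34354468 -0.21458553  0.26864372] 0.28064471164881144
```

View pics/s7.png

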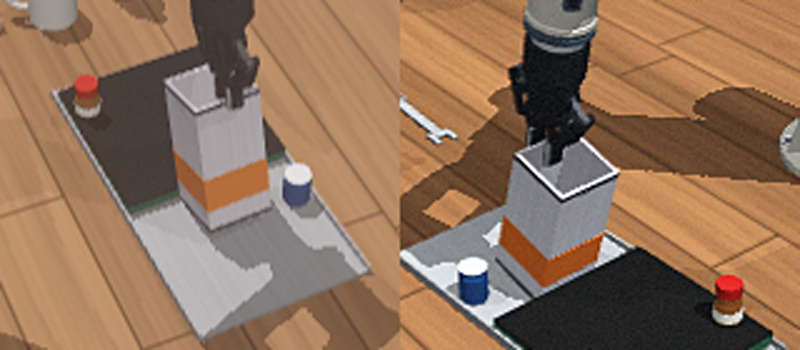

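The can leans about 12° and follows, with the fingers straddling the rear rim at (235,95) in the side crop. Forces are tiny. I'll continue.

>>> servo_tool:
  rows:
    - [24,[0,-5.6,-2.4],[-1.33,0,0]]
    - [24,[0,-5.6,-2.3],[-1.33,0,0]]
    - [24,[0,-5.6,-2.3],[-1.33,0,0]]
    - [24,[0,-5.7,-2.2],[-1.33,0,0]]
    - [24,[0,-5.7,-2.1],[-1.33,0,0]]
    - [24,[0,-5.7,-2.1],[-1.33,0,0]]
    - [24,[0,-5.7,-2.1],[-1.33,0,0]]

```text
clock: 14.75
eef_pos: [575.2, 15.9, 201.0]
tcp_rot: [2.792, -0.0, 0.054]
contact_force: [-0.2, -0.5, -0.2]
opening: 0.281
```

>>> servo_tool:
  rows:
    - [24,[0,-5.8,-2],[-1.33,0,0]]
    - [24,[0,-5.8,-1.9],[-1.33,0,0]]
    - [24,[0,-5.8,-1.9],[-1.33,0,0]]
    - [24,[0,-5.8,-1.8],[-1.33,0,0]]
    - [24,[0,-5.8,-1.7],[-1.33,0,0]]
    - [24,[0,-5.9,-1.7],[-1.33,0,0]]

```text
clock: 15.5
eef_pos: [573.3, 52.1, 197.2]
tcp_rot: [2.653, -0.0, 0.054]
contact_force: [0.1, -0.4, 0.7]
opening: 0.283
```

```bash
python3 -c "
from h import *
s=sense();print(s['eef_pos'],rk(s['eef_pos']),s['tcp_rot'],s['contact_force'],s['opening'],s['qpos'].round(2))
"
```

```text
[573.2635336   52.08851071 197.15757979] [36.01114519  1.28737645] [ 2.65261645e+00 -6.18159086e-05  5.41701949e-02] [ 0.07153342 -0.38052968  0.67062365] 0.28268635255863295 [ 0.36  0.4   1.75 -0.5   1.2   2.11]
```

>>> servo_tool:
  rows:
    - [24,[0,-5.9,-1.6],[-1.33,0,0]]
    - [24,[0,-5.9,-1.5],[-1.33,0,0]]
    - [24,[0,-5.9,-1.5],[-1.33,0,0]]
    - [24,[0,-5.9,-1.4],[-1.33,0,0]]
    - [24,[0,-5.9,-1.4],[-1.33,0,0]]
    - [24,[0,-6,-1.3],[-1.33,0,0]]

```text
clock: 16.25
eef_pos: [571.3, 86.8, 186.1]
tcp_rot: [2.513, 0.0, 0.054]
contact_force: [-0.5, -0.2, -0.9]
opening: 0.283
```

```bash
python3 -c "
from h import *
s=sense();print(s['eef_pos'],rk(s['eef_pos']),s['tcp_rot'],s['contact_force'],s['opening'])
A=grab_frame('side')[170:310,250:410];B=grab_frame('scene')[180:320,260:420]
cv2.imwrite('pics/s8.png',cv2.resize(np.hstack([A,B]),None,fx=2.5,fy=2.5,interpolation=cv2.INTER_CUBIC))
"
```

```text
[571.33985394  86.83551993 186.10096751] [70.81134233  1.32573747] [2.51332596e+00 1.84593430e-05 5.41777939e-02] [-0.49975523 -0.21966459 -0.93194306] 0.28274368531303956
```

View pics/s8.png

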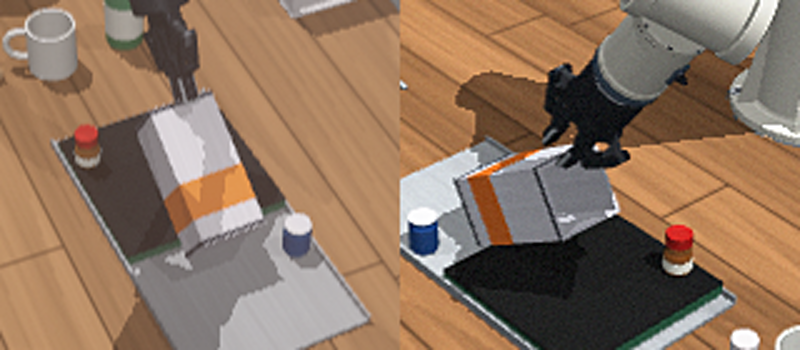

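The can is held at about 60° by the inner finger and hangs over the board, with the jar and tin untouched. I'll continue lowering at about 0.3 rad/s.

>>> servo_tool:
  rows:
    - [24,[0,-6,-1.2],[-1.33,0,0]]
    - [24,[0,-6,-1.1],[-1.33,0,0]]
    - [24,[0,-6,-1],[-1.33,0,0]]
    - [24,[0,-6,-1],[-1.33,0,0]]
    - [24,[0,-6,-0.9],[-1.33,0,0]]
    - [24,[0,-6,-0.9],[-1.33,0,0]]

```text
clock: 17.1
eef_pos: [569.6, 118.5, 168.0]
tcp_rot: [2.374, 0.0, 0.054]
contact_force: [0.5, 0.9, -1.8]
opening: 0.28
```

>>> servo_tool:
  rows:
    - [24,[0,-6,-0.8],[-1.33,0,0]]
    - [24,[0,-6,-0.7],[-1.33,0,0]]
    - [24,[0,-6,-0.7],[-1.33,0,0]]
    - [24,[0,-6,-0.6],[-1.33,0,0]]
    - [24,[0,-6,-0.5],[-1.33,0,0]]
    - [24,[0,-6,-0.5],[-1.33,0,0]]

```text
clock: 17.85
eef_pos: [568.2, 145.5, 144.2]
tcp_rot: [2.235, -0.0, 0.054]
contact_force: [-0.4, -0.4, -1.4]
opening: 0.278
```

```bash
python3 -c "
from h import *
s=sense();print(s['eef_pos'],rk(s['eef_pos']),s['tcp_rot'],s['contact_force'],s['opening'],s['qpos'].round(2))
"
```

```text
[568.18573996 145.54389841 144.16376898] [129.60437906   1.29456737] [ 2.23478280e+00 -2.18699045e-05  5.41745966e-02] [-0.41357253 -0.43383565 -1.44820401] 0.2783000413083823 [ 0.64  0.7   1.61 -0.72  1.48  2.47]
```

>>> servo_tool:
  rows:
    - [24,[0,-6,-0.4],[-1.33,0,0]]
    - [24,[0,-6,-0.3],[-1.33,0,0]]
    - [24,[0,-6,-0.3],[-1.33,0,0]]
    - [24,[0,-6,-0.2],[-1.33,0,0]]

```text
clock: 18.35
eef_pos: [567.4, 160.7, 125.5]
tcp_rot: [2.142, -0.0, 0.054]
contact_force: [0.4, 1.9, -0.2]
opening: 0.284
```

>>> servo_tool:
  rows:
    - [24,[0,-6,-0.1],[-1.33,0,0]]
    - [24,[0,-6,0],[-1.33,0,0]]
    - [24,[0,-4,0],[-0.9,0,0]]

```text
clock: 18.73
eef_pos: [566.8, 169.0, 111.8]
tcp_rot: [2.08, 0.0, 0.054]
contact_force: [0.1, 0.8, 0.2]
opening: 0.282
```

```bash
python3 -c "
from h import *
s=sense();print(s['eef_pos'],rk(s['eef_pos']),s['tcp_rot'],s['contact_force'],s['opening'])
c='scene';grab_frame(c);b=boxes_of(c,'can')[0];print(b['conf'],w(c,b['centre']).round())
m=trace(c,'can')[0]['mask'];r=np.float32(np.argwhere(m)[:,::-1]);h=cv2.convexHull(r);print(cv2.approxPolyDP(h,2.5,True)[:,0])
"
```

```text
[566.81123359 168.95753145 111.81511068] [153.05809227   1.3985715 ] [2.07968536e+00 3.23965662e-04 5.42669591e-02] [0.08225343 0.78800662 0.18908171] 0.2819467370780832
0.58 [600.  95.  98.]
[[351. 289.]
 [331. 301.]
 [291. 273.]
 [289. 250.]
 [308. 241.]
 [324. 247.]
 [342. 259.]
 [351. 273.]]
```

>>> servo_tool:
  rows:
    - [24,[0,-1.7,1],[0,0,0]]
    - [24,[0,-2,-3.5],[0,0,0]]
    - [24,[0,-2.9,-5.2],[0,0,0]]
    - [24,[0,-4.9,-8.7],[0,0,0]]
    - [24,[0,-9.8,-17.5],[0,0,0]]

```text
clock: 19.5
eef_pos: [564.7, 209.5, 110.4]
tcp_rot: [2.081, 0.0, 0.054]
contact_force: [1.5, 0.3, -0.2]
opening: 0.282
```

>>> servo_tool:
  rows:
    - [24,[0,26,-15],[0,0,0]]
    - [24,[0,35,-20],[0,0,0]]
    - [24,[0,35,-20],[0,0,0]]
    - [24,[0,35,-20],[0,0,0]]
    - [24,[0,0,0],[0,0,0]]

```text
clock: 20.12
eef_pos: [565.5, 212.2, 264.4]
tcp_rot: [2.085, -0.005, 0.055]
contact_force: [0.8, -0.4, -0.7]
opening: 0.284
```

```bash
python3 -c "
from h import *
s=sense();print(s['eef_pos'],rk(s['eef_pos']),s['contact_force'])
A=grab_frame('side')[170:310,250:410];im=grab_frame('scene');B=im[180:320,260:420]
cv2.imwrite('pics/s9.png',cv2.resize(np.hstack([A,B]),None,fx=2.5,fy=2.5,interpolation=cv2.INTER_CUBIC))
for t in ('can','jar','tin','bottle_a','cup'):
  b=boxes_of('scene',t)
  if b: print(t,b[0]['conf'],w('scene',b[0]['centre']).round())
"
```

```text
[565.50546795 212.18552958 264.39342775] [196.29334583   0.36045033] [ 0.77463989 -0.40230427 -0.71409048]
can 0.74 [593. 105.  99.]
jar 0.7 [477. 198.  56.]
tin 0.53 [676. -48.  38.]
bottle_a 0.84 [636. 454.  90.]
cup 0.67 [507. 442.  45.]
```

View pics/s9.png

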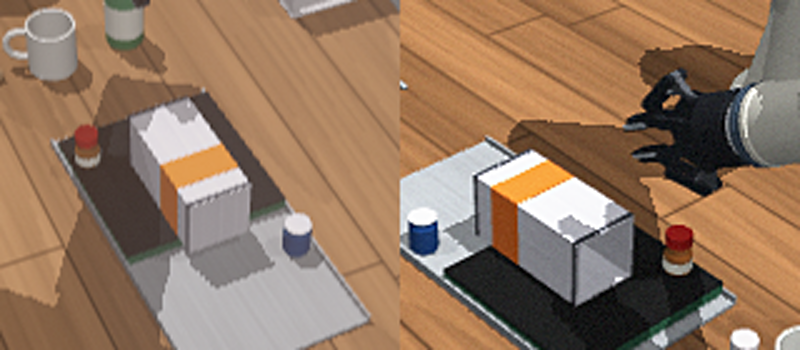

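The can lies flat on the rubber with its mouth away from the stop, and the gripper is clear. I'll check the numbers from the top-face corners at (478,172), (533,150), (633,213) and (575,243).

```bash
python3 -c "
from h import *
C=np.array([rk(onplane('scene',px((c[0]-400,c[1]),(260,180),2.5),116)) for c in [(477,173),(533,150),(633,213),(575,243)]])
print(C.round(), 'foot',(C[0]+C[1])/2,'mouth',(C[2]+C[3])/2)"
```

```text
[[-36. -34.]
 [-30.  52.]
 [151.  50.]
 [148. -41.]] foot [-33.18982721   9.05472112] mouth [149.40221841   4.55343609]
```

Foot at -33, mouth at about 150 and y at about 7, all within limits, so I'm handing in.

```bash
python3 -c "
from rig import *
print(sign_off())"
```

```text
the job is handed in; nothing more can be done
None
```

The can now lies flat on the rubber with its mouth pointing away from the stop, and I have handed the job in. I pushed it upright to the stop, then tipped it with the fingertips on either side of the rear rim wall. The inner finger held it back all the way down, and then I drew the fingers out.

**Final position:** the last picture puts the foot about 33 mm short of the stop edge and the mouth about 150 mm past it. The can is 5–9 mm off the middle line and nearly parallel to the rack, with the gripper clear. The jar, tin, bottle_a and cup stayed within about 5 mm of where they were first measured. I did not re-check bottle_b, the wrench or the brush.

**What went wrong:** my first push touched the can too high and leaned it forward, roughly 0.3 rad by eye, before its foot reached the stop. I backed off slowly, it settled upright, and I pushed again lower with closed, tilted fingers.

**Forces and time:** the highest force reading, taken at the end of each move, was about 22 N at the stop. The robot clock was about 20 s at hand-in. I did not measure the can's tilting speed directly; the tool turned the can at about 0.3–0.5 rad/s, and the pictures showed the can staying with the fingers.

**Checks that disagreed:** the two cameras' first estimates of the can's centre differed by about 9 mm. The last picture's measured top face came out about 183 mm long against the true 190 mm, so the final figures are good to about 5–10 mm.

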